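# Cure a batch of specimen stubs under a locked-on lamp

## Robot

A 6-joint arm with a two-finger parallel gripper is mounted at the origin on the work surface. World frame = base frame: x ahead of the robot, y to its left, z up, the work surface at z = 0. Lengths are in mm, angles in rad, forces in N, time in s.
With the tool pointing down it reaches from about 350 to 975 mm from the base axis. Payload 7.1 kg.
Tool frame: the origin (TCP) lies on the front face of the gripper's body, between the roots of the fingers; the fingertips stand 80 mm ahead of it and the grasp point (between the pads) lies 61 mm ahead of it (env.tips_ahead is the distance from the TCP to the fingertips, in mm); z points along the fingers, y is the line along which they close (so a half turn about z gives the same grasp; the last joint's range is limited). The gripper opens to 88 mm and grips with 3 to 60 N. Pads are 20 mm wide; open, the fingers measure 115 mm over their backs; the gripper's body (75 mm by 178 mm) begins 61 mm behind the grasp point.
Start: joints at [1.181, 0.423, 1.63, -0, 1.089, -0.019], TCP at [226.444, 582.519, 302.675] pointing down, gripper open.
Joint ranges: [-3, 3], [-0.9, 2.11], [0.09, 2.58], [-1.31, 4.45], [0.11, 2.69], [-2.54, 2.54]. Speed limits (rad/s): [2.39, 2.39, 3.01, 3.14, 3.14, 3.14].

## Interface

Orientations are given as a unit quaternion [x, y, z, w].
In Python, from station import env, set_gripper, viewer, workorder gives the robot as it stands. Calls block until the motion is done:
- env.reach(position, orientation): joint-space move of the TCP to a pose.
- env.move_l(position, rot=None, rate=150, f_stop=None): straight line of the TCP; rot=None keeps the orientation; rate is the mean speed in mm/s. With f_stop (N) it stops when the force on the tool has changed by that much, and returns True; else False.
- env.move_joints(angles): joint-space move.
- set_gripper(opening): finger opening in mm; the grip force is fixed at half the most; returns when the fingers have stopped.
- env.hold(seconds).
- env.ik(position, orientation): joint angles nearest the present ones, or None.
- env.read_state(): the state.
- viewer.camera(name): name is "side" or "top"; returns the picture (480x640x3 uint8, blue, green, red); there is no depth.
- viewer.camera_params(name): a dict with "fx", "fy", "cx", "cy" (pixels), "pose" (4x4, takes a point from camera to world coordinates). Camera axes: x right, y up, looking along -z (the intrinsics and any distortion apply to the point x, -y, -z); pixel columns grow to the right and rows downward; lengths in mm; the calibration is good to about 2 mm. A picture is of the moment at which its call begins. camera_params takes no time and is no camera call.
A pose or a line that the arm cannot do raises env.IKError and nothing moves.
- workorder.sign_off(): hands the job in; it is judged then, once.
The state is a dict: "time_s": time; "qpos": joint angles; "dq": joint speeds; "tau": joint torques, N m; "tool_pos": TCP position; "orientation": TCP orientation; "force": force on the tool from outside, world axes, zero at the start; "wrist_torque": the same for the moment, N m; "width": finger opening in mm; "grip_force": force on a finger pad.
Only numpy, scipy, OpenCV 4.12 (cv2) and the standard library are available. Lean on these libraries where they do the work, as an engineer would, in place of code of your own. Each camera call takes 0.05 s, during which the arm holds its last target. There are 200 camera calls.

## Task

Stand every stemmed specimen stub upright in its own bay of the curing chamber, slide the orange cover fully shut and turn the power unit's selector to the three-dot position. Only when all that is done, squeeze the lamp's trigger fully, press its side lock button down while the trigger is squeezed, then ease the trigger and let go, so that the lamp stays locked on; never squeeze the trigger while the cover is open. Leave the other things on the bench where they stand.

Things in the scene. Friction and masses are not known exactly. Their poses are not given: they have to be found in the camera images.
- stub0: A specimen stub (2 to 4 are present; absent ones read None from the start): aluminium disc 40 mm in diameter and 8 mm thick with an upright stem 16 mm in diameter on its centre, 40 mm tall in all, about 90 g, heavy at the foot. Stands on the table, stem up. Origin: centre of its underside; z points up the stem.
- stub1: A specimen stub (2 to 4 are present; absent ones read None from the start): aluminium disc 40 mm in diameter and 8 mm thick with an upright stem 16 mm in diameter on its centre, 40 mm tall in all, about 90 g, heavy at the foot. Stands on the table, stem up. Origin: centre of its underside; z points up the stem.
- stub2: A specimen stub (2 to 4 are present; absent ones read None from the start): aluminium disc 40 mm in diameter and 8 mm thick with an upright stem 16 mm in diameter on its centre, 40 mm tall in all, about 90 g, heavy at the foot. Stands on the table, stem up. Origin: centre of its underside; z points up the stem.
- stub3: A specimen stub (2 to 4 are present; absent ones read None from the start): aluminium disc 40 mm in diameter and 8 mm thick with an upright stem 16 mm in diameter on its centre, 40 mm tall in all, about 90 g, heavy at the foot. Stands on the table, stem up. Origin: centre of its underside; z points up the stem.
- station: Fixed curing station: white open chamber at its +y end, grey pistol-grip lamp lying on its side at its -y end, nozzle in the chamber's wall. Origin on the table; its x points away from the robot (yaw within 0.12). Chamber centred on (0, 110) mm, 144 mm square, walls 4 mm thick, 50 mm high. Lamp barrel along y at x = 30 mm, y -132 to 40 mm, 56 mm thick, top 64 mm high.
- handle (a point): Middle of the lamp handle, 49 mm above the table; axes as the station's, x along the handle. The handle runs from 62 mm before this point (towards the robot) to 62 mm behind it, is 34 mm thick in y and reaches from 22 to 76 mm height; the table beside its -y side is free. Its battery foot, 62 mm wide and 69 mm high, spans 58 to 92 mm before this point.
- chamber (a point): Centre of the chamber's floor (top surface of the floor, 6 mm above the table), axes as the station's. The inside is 136 x 136 mm; ribs 4 mm thick and 8 mm high cross it at the middle both ways and leave four bays 66 mm square, centred at x, y = +-35 mm from this point; a bay takes one stub. The wall tops are 44 mm above this floor.
- cover (a joint): Orange transparent sliding cover of the chamber, in m: 0 = shut, 0.14 = fully open (slid away from the robot, along the station's +x). Slides with about 1.5 N of friction and stays where it is left. Its plate lies 51 to 55 mm above the table.
- cover_grip (a point): Top centre of the cover's upright black grip, a bar 12 mm thick in x, 44 mm long in y, 22 mm high above the plate; this point is 77 mm above the table and moves with the cover. The grip stands at the cover's edge nearest the robot. Axes as the station's.
- power_unit: The lamp's fixed power unit, a white box 110 x 130 x 60 mm with the selector on its top. Origin: centre of its underside.
- selector (a joint): Selector knob on the power unit, in rad, growing clockwise seen from above. Five click positions: off (ring mark) at 0, then one, two, three and four dots at 0.6, 1.2, 1.8 and 2.4. Springs into the nearest position when let go; about 0.05 N m turns it past a click. Starts at off or at one dot.
- selector_grip (a point): Top centre of the selector's bar grip, 94 mm above the table, on the knob's vertical axis. Its x axis is the way the white pointer line looks and turns with the knob. The bar is 42 mm long along x, 13 mm thick in y and 24 mm high, above a 40 mm round skirt.
- trigger (a joint): The lamp's trigger, in m: 0 = released, 0.011 = fully squeezed. Moves along the station's -y, into the handle, against a spring of 2.5 N at rest to 8 N at full squeeze. Held on by the lock it rests at about 0.005. Squeezing it again beyond 0.009 frees the lock.
- trigger_face (a point): Middle of the trigger's black face, which looks along the station's +y; moves with it. Face 26 mm long in x, 42 to 76 mm above the table. At rest 50 mm from the handle's -y side, squeezed 39 mm: take handle and trigger together from above, fingers closing along the station's y. The barrel is 19 mm from its side; the chamber's wall is 105 mm farther along +y, the rest free.
- lock (a joint): The lamp's side lock-on button, in m: 0 = up, 0.007 = fully down; spring 1.5 to 3.3 N. It goes down more than 1 mm only while the trigger is squeezed beyond 0.009. If it is kept down (beyond 0.006) while the trigger is eased, it is caught there and holds the trigger at about 0.005; let go with the trigger still beyond 0.009 it springs up.
- lock_top (a point): Top centre of the lock button, a steel pad 28 mm in x and 17.5 mm in y, facing up, 36 mm above the table when up. It lies below and in front of the squeezed trigger: the tip of the finger that squeezes the trigger stands right over it and presses it by going down. Its boss is 26 mm high.
- puck: Bystander: plain flat aluminium disc 40 mm in diameter and 12 mm thick, no stem (not a stub). Leave it alone.
- bottle: Bystander: amber bottle 60 mm in diameter, 130 mm tall.
- beaker: Bystander: glass beaker 70 mm in diameter, 85 mm tall.
- dish: Bystander: clear dish 90 mm in diameter, 16 mm high.
- driver: Bystander: screwdriver 170 mm long, lying.
- tipbox: Bystander: white box 85 x 120 x 60 mm.
- jar: Bystander: white jar 56 mm in diameter, 60 mm tall.
Mind the look-alikes: they are no part of the job. What is shaped like the stub1 but black or green is not meant.

How it is judged:
By the outcome, as a careful person would: the job done as asked, in the order asked, and still so for the second after the job is handed in, with the robot touching nothing.
Of stub0, stub1, stub2, stub3 only 2 to 4 are there at a start; the rules pass over those that are not, and their reading is None.
At some moment in a run one of stub0, stub1, stub2, stub3 may be knocked a few centimetres aside while the robot is not near it.
Once in a run the grip may slacken for a moment while it holds something.
It also fails if it takes over 210 s, if anything falls off the work surface, if the arm or the gripper's body presses on something with over 40 N, if the wrist force passes 120 N, or if a joint passes its speed limit or range.

## Working session

There is one attempt and no reset: what is moved stays moved. The work goes in short steps, each a Python script; the robot and the scene stay as the last script left them, time stands still between calls to the robot, and variables do not carry over. Pictures are saved under pics/ and viewed, at most 14 in all, crops included, and the job is handed in when it is done.

```bash
ls; mkdir -p pics; python3 - <<'E'
from station import env,viewer
import cv2
for n in("top","side"):
    cv2.imwrite(f"pics/{n}0.png",viewer.camera(n)); p=viewer.camera_params(n); print(n,p)
print(env.read_state())
E
```

```text
pics
top {'fx': 600.5076998786117, 'fy': 600.5076998786117, 'cx': 318.2997018733889, 'cy': 231.6049205851937, 'pose': array([[-1.80379589e-02,  9.84989689e-01, -1.71668121e-01,
         2.78413729e+02],
       [-9.99825443e-01, -1.86061655e-02, -1.70137003e-03,
        -5.54588204e+00],
       [-4.86991741e-03,  1.71607466e-01,  9.85153370e-01,
         1.45058012e+03],
       [ 0.00000000e+00,  0.00000000e+00,  0.00000000e+00,
         1.00000000e+00]])}
side {'fx': 446.54471501092036, 'fy': 446.54471501092036, 'cx': 318.1981499525594, 'cy': 239.98048764430106, 'pose': array([[-7.08544344e-01,  3.99413215e-01, -5.81750803e-01,
        -9.07150427e+01],
       [-7.05587457e-01, -4.13319795e-01,  5.75598025e-01,
         5.72046139e+02],
       [-1.05476649e-02,  8.18312795e-01,  5.74676358e-01,
         6.74658662e+02],
       [ 0.00000000e+00,  0.00000000e+00,  0.00000000e+00,
         1.00000000e+00]])}
{'time_s': 0.1, 'qpos': array([ 1.18103972e+00,  4.23745489e-01,  1.63059591e+00, -1.74581557e-05,
        1.08857916e+00, -1.90126580e-02]), 'dq': array([ 0.00185473, -0.00134717, -0.00066374, -0.00021309,  0.00136524,
        0.00092024]), 'tau': array([-3.37123693e-04, -5.45612991e+01, -2.74322945e+01,  6.45460607e-02,
        1.88240747e-02, -1.92910306e-05]), 'tool_pos': array([226.28478034, 582.18842412, 301.99811405]), 'orientation': array([ 1.84308121e-01,  9.82868290e-01, -6.51699920e-04, -1.27188325e-04]), 'force': array([-0.4769353 ,  0.31401198,  0.00386502]), 'wrist_torque': array([-0.01229513, -0.03585162,  0.01927633]), 'grip_force': 0.0, 'width': 87.91647053801421}
```

View pics/top0.png

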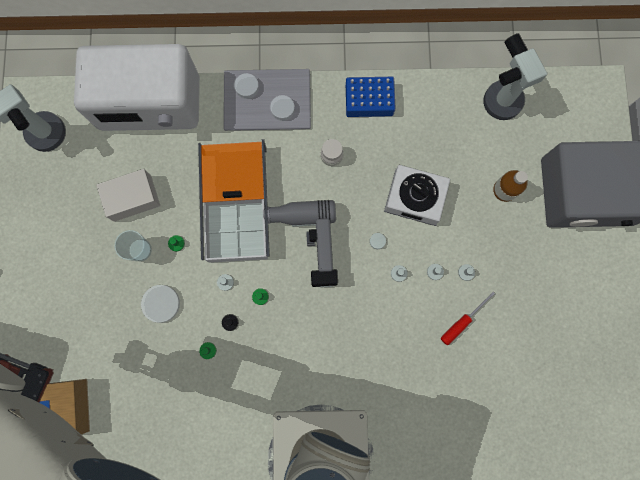

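View pics/side0.png

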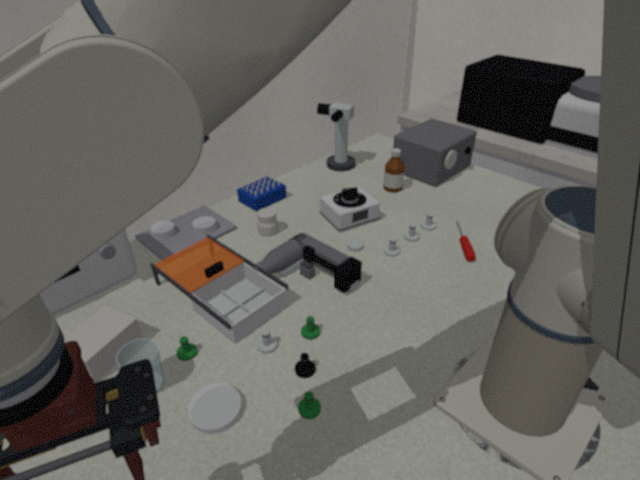

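The top view shows four stubs at about (226,282), (400,272), (436,271) and (468,271), the puck at (378,241), the open cover's grip at (232,194), and the selector at (420,192). I'll enlarge the areas that matter.

```bash
cat > h.py <<'E'
import numpy as np, cv2
from station import env,set_gripper,viewer,workorder
from scipy.spatial.transform import Rotation as R
def px2w(n,u,v,z):
    p=viewer.camera_params(n);T=p["pose"]
    d=T[:3,:3]@np.array([(u-p["cx"])/p["fx"],-(v-p["cy"])/p["fy"],-1])
    o=T[:3,3];return o+d*(z-o[2])/d[2]
def w2px(n,P):
    p=viewer.camera_params(n);T=p["pose"];c=T[:3,:3].T@(np.asarray(P,float)-T[:3,3])
    return np.array([p["cx"]+p["fx"]*c[0]/-c[2],p["cy"]-p["fy"]*c[1]/-c[2]])
def crop(n,x,y,w,h,s,name,img=None):
    im=viewer.camera(n) if img is None else img
    cv2.imwrite(f"pics/{name}.png",cv2.resize(im[y:y+h,x:x+w],None,fx=s,fy=s,interpolation=cv2.INTER_CUBIC))
def down(a):
    """tool down, closing line (tool y) at yaw a from world x... a=direction angle of tool y"""
    ax=[np.cos(a),np.sin(a),0]; z=[0,0,-1]
    return R.from_matrix(np.column_stack([np.cross(ax,z),ax,z])).as_quat()
E
python3 - <<'E'
from h import *
im=viewer.camera("top")
crop("top",190,130,160,120+20,5,"c1",im)
crop("top",375,155,110,80,7,"c2",im)
crop("top",205,225,280,75,1,"x",im)
a=cv2.resize(im[225:300,370:490],None,fx=6,fy=6,interpolation=cv2.INTER_CUBIC)
cv2.imwrite("pics/c3.png",a)
E
```

```text
(no output)
```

View pics/c1.png

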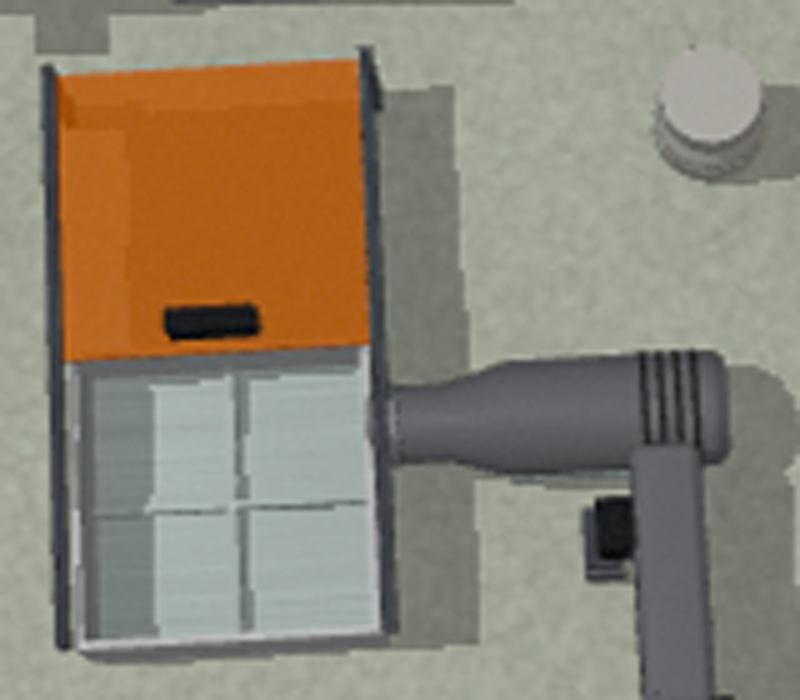

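View pics/c2.png

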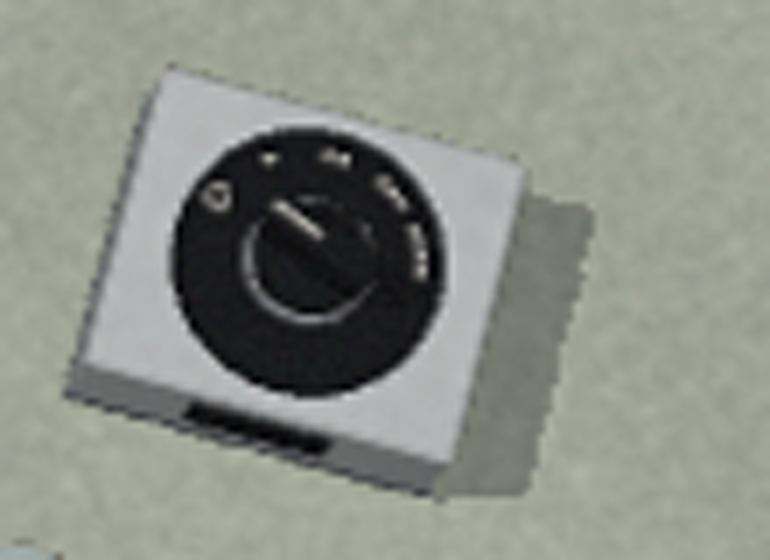

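View pics/c3.png

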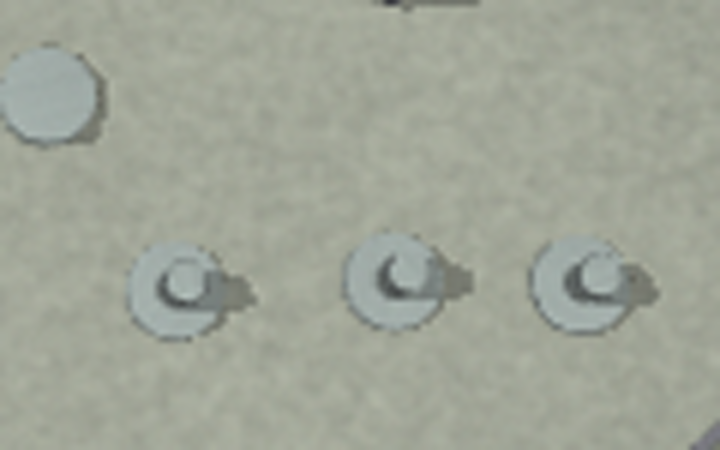

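c1 shows the rib crossing at about (236,508), the cover grip top at (211,319), and the trigger face at (597,528). In c2 the pointer sits on the off mark, with the disc centre at (308,262). c3 shows stem tops at (185,280), (411,271) and (602,273).

```bash
cat >> h.py <<'E'
def c2o(x0,y0,s,x,y): return x0+(x+.5)/s-.5, y0+(y+.5)/s-.5
E
python3 - <<'E'
from h import *
np.set_printoptions(precision=1,suppress=True)
C1=lambda x,y,z: px2w("top",*c2o(190,130,5,x,y),z)
C2=lambda x,y,z: px2w("top",*c2o(375,155,7,x,y),z)
C3=lambda x,y,z: px2w("top",*c2o(370,225,6,x,y),z)
l=C1(48,65,56)-C1(62,648,56); r=C1(365,47,56)-C1(392,630,56)
print("yaw rails",np.arctan2(l[1],l[0]),np.arctan2(r[1],r[0]))
a=C1(70,358,55)-C1(368,346,55); b=C1(80,647,50)-C1(385,632,50);print("yaw y",-np.arctan2(a[0],a[1]),-np.arctan2(b[0],b[1]))
h=C1(632,450,76)-C1(647,700,76);print("hand",np.arctan2(h[1],h[0]))
print("rib",C1(236,508,14),"grip",C1(211,319,77),"trig",C1(597,528,76),"handR",C1(706,528,76))
print("wall mid check",(C1(80,647,50)+C1(385,632,50))/2)
print("knob",C2(308,262,62)," ptr",np.arctan2(*(C2(275,203,94)-C2(322,238,94))[[1,0]]))
for s,d in (((185,280),(175,290)),((411,271),(393,281)),((602,273),(580,285))): print(C3(*s,40),C3(*d,8))
print(px2w("top",228,279,40),px2w("top",226,283,8))
for P in ([400,150,120],[600,-150,150]):
  for a in (0,np.pi/2): print(env.ik(P,down(a)),env.ik(P,down(a+np.pi)))
crop("top",200,260,60,45,10,"c4")
E
```

```text
yaw rails 0.03903400474684323 0.04222799923384674
yaw y 0.022089210396188188 0.03086083265357598
hand 0.04145029959018799
rib [533.5 194.9  14. ] grip [612.7 198.4  77. ] trig [509.9  18.6  76. ] handR [508.9 -32.   76. ]
wall mid check [464.3 191.2  50. ]
knob [ 611.2 -242.7   62. ]  ptr 0.8873309643954848
[ 425.8 -194.8   40. ] [ 425.2 -194.9    8. ]
[ 427.7 -283.6   40. ] [ 427.2 -282.5    8. ]
[ 425.5 -358.5   40. ] [ 424.2 -357.4    8. ]
[415.  211.4  40. ] [408.6 221.1   8. ]
[ 0.3  0.5  2.2 -0.   0.5  0.3] None
[ 0.3  0.5  2.2 -0.   0.5 -1.2] [ 0.3  0.5  2.2 -0.   0.5  1.9]
[-0.3  0.6  1.7 -0.   0.8 -0.3] None
[-0.3  0.6  1.7 -0.   0.8 -1.8] [-0.3  0.6  1.7 -0.   0.8  1.3]
```

View pics/c4.png

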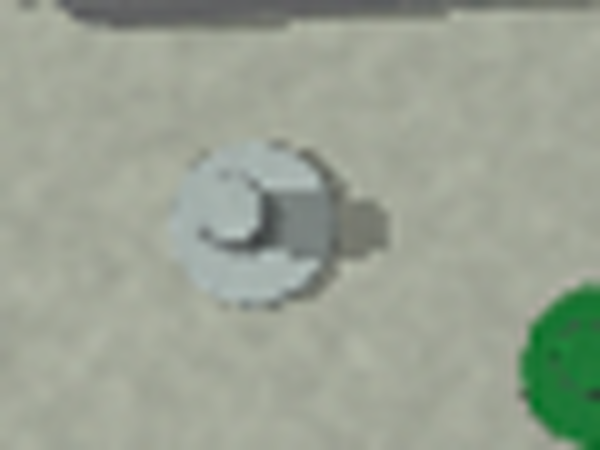

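```bash
cat >> h.py <<'E'
YAW=0.038; CH=np.array([533.5,194.9]); Q=down(YAW)
Rs=np.array([[np.cos(YAW),-np.sin(YAW)],[np.sin(YAW),np.cos(YAW)]])
INIT={0:(399.2,273.0),1:(435.4,271.4),2:(466.6,272.2),3:(224.75,281.95)}   # disc centre pixels at start
im0=cv2.imread("pics/top0.png")
def find(i,r=28,img=None):
    im=viewer.camera("top") if img is None else img
    u,v=INIT[i]; a,b=int(round(u)),int(round(v)); t=im0[b-13:b+14,a-13:a+14]
    m=cv2.matchTemplate(im[b-13-r:b+14+r,a-13-r:a+14+r],t,cv2.TM_CCOEFF_NORMED)
    _,s,_,(x,y)=cv2.minMaxLoc(m)
    p=px2w("top",u+x-r,v+y-r,8); return p[:2],s,(x-r,y-r)
def bay(sx,sy): return CH+Rs@np.array([35*sx,35*sy])
def go(xy,z,q=Q,rate=250,**k): return env.move_l([*xy,z],q,rate,**k)
def pick(xy):
    set_gripper(52); go(xy,210); go(xy,120); go(xy,92,rate=80); set_gripper(5)
    w=env.read_state()["width"]; go(xy,210); return w,env.read_state()["width"]
def place(xy):
    go(xy,210,rate=300); w=env.read_state()["width"]
    if w<12: return w,None
    go(xy,120,rate=150); hit=go(xy,98.5,rate=40,f_stop=6); s=env.read_state()
    set_gripper(32); go(xy,210); return w,hit,s["tool_pos"][2],s["width"]
E
python3 - <<'E'
from h import *
for i in range(4): print(i,find(i))
p,s,_=find(3); p+=0
env.reach([*p,230],Q)
print(p,env.read_state()["tool_pos"])
print(pick(p)); print(place(bay(1,1))); print(env.read_state()["time_s"])
im=viewer.camera("top")
for i in range(3): print(i,find(i,img=im))
crop("side",130,210,240,180,3,"s1")
E
```

```text
0 (array([ 424.94975849, -196.00119145]), 0.9976942539215088, (0, 0))
1 (array([ 427.19672945, -283.27111231]), 0.9975849986076355, (0, 0))
2 (array([ 423.87335454, -358.19232414]), 0.9976840019226074, (0, 0))
3 (array([411.14716651, 224.13071085]), 0.998342752456665, (0, 0))
[411.14716651 224.13071085] [411.40984392 224.92040613 230.27458029]
(15.271391293039484, 15.68340357596441)
(15.45101818420689, True, np.float64(98.01858730066971), 15.312234558047669)
8.2833
0 (array([ 424.94975849, -196.00119145]), 0.5931549668312073, (0, 0))
1 (array([ 427.19672945, -283.27111231]), 0.5132495760917664, (0, 0))
2 (array([ 423.87335454, -358.19232414]), 0.9979110956192017, (0, 0))
```

View pics/s1.png

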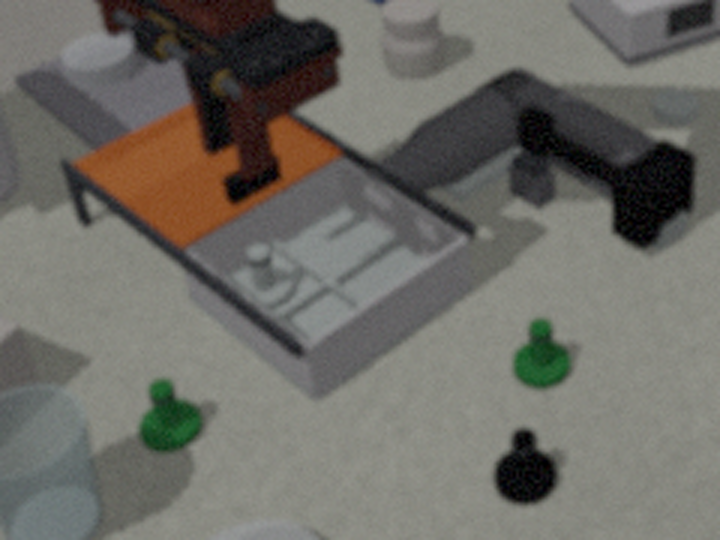

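Stub 3 stands in the far-left bay (crop (265,270)). Next the other three, looking before each pick.

```bash
python3 - <<'E'
from h import *
order=[(0,(1,-1)),(1,(-1,1)),(2,(-1,-1))]
for i,b in order:
    env.reach([300,450,260],Q)
    p,s,d=find(i); print(i,p,s,d)
    if s<0.85: print("lost"); break
    env.reach([*p,230],Q)
    # recheck not possible under the arm; go
    r=pick(p); print(r)
    if r[1]<12: print("missed"); break
    r=place(bay(*b)); print(r)
    if r[1] is None: break
env.reach([300,450,260],Q)
s=env.read_state();print(s["time_s"])
cv2.imwrite("pics/t2.png",viewer.camera("top"))
im=cv2.imread("pics/t2.png"); crop("top",195,190,80,75,8,"t2c",im)
E
```

```text
0 [ 424.94975849 -196.00119145] 0.9976478815078735 (0, 0)
(15.23589303740388, 15.33416427581988)
(15.54497761850832, True, np.float64(98.02100933641842), 15.685790737623572)
1 [ 427.19672945 -283.27111231] 0.9978147745132446 (0, 0)
(15.410572444053559, 15.734992730539968)
(14.849921820193702, True, np.float64(98.06295619460323), 15.372685512519647)
2 [ 423.87335454 -358.19232414] 0.9976839423179626 (0, 0)
(15.103967375142163, 15.436028490864375)
(14.96783546114473, True, np.float64(98.11905675221733), 15.623415855126403)
43.2667
```

View pics/t2c.png

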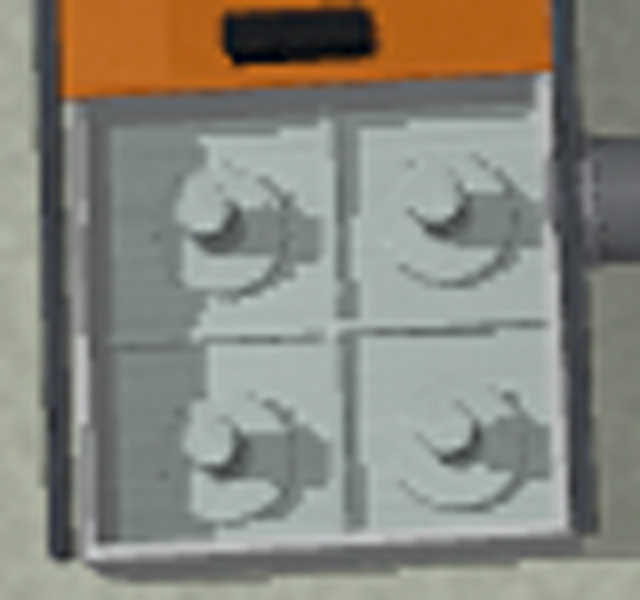

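All four stubs stand in separate bays, with stems at about (207,205), (437,195), (213,445) and (455,430). Now the cover and the selector.

```bash
python3 - <<'E'
from h import *
ux=Rs@np.array([1,0]); g=CH+79*ux
set_gripper(50); env.reach([*g,200],Q); go(g,141,rate=120,f_stop=8)
set_gripper(4); s=env.read_state(); print("w",s["width"],s["tool_pos"])
e=g-150*ux
print(go(e,141,rate=60,f_stop=12)); s=env.read_state(); print(s["tool_pos"],s["force"],np.dot(s["tool_pos"][:2]-CH,ux))
set_gripper(40); c=s["tool_pos"][:2]; go(c,220)
# selector
k=np.array([611.2,-242.7]); ptr=-0.262+1.2
qs=[down(ptr-np.pi/2),down(ptr+np.pi/2)]
for q in qs:
    j=env.ik([*k,230],q); print(j)
cv2.imwrite("pics/t3.png",viewer.camera("top")); print(env.read_state()["time_s"])
E
```

```text
w 11.87191032147621 [612.77952906 197.89703405 141.29020027]
True
[476.74164749 192.64993794 141.2544372 ] [ 1.12559446 -2.21864924 -0.12853751] -56.80285968961241
[-3.96089699e-01  5.52826828e-01  1.60187582e+00 -4.44089210e-16
  9.86890005e-01  2.36706628e-01]
None
49.7833
```

```bash
python3 - <<'E'
from h import *
ux=Rs@np.array([1,0]); c=env.read_state()["tool_pos"][:2]
go(c,141,rate=120,f_stop=8); set_gripper(4)
s=env.read_state(); print(s["width"],np.dot(s["tool_pos"][:2]-CH,ux))
print(go(c-8*ux,141,rate=15,f_stop=18)); s=env.read_state(); print(s["force"],np.dot(s["tool_pos"][:2]-CH,ux))
set_gripper(40); c=env.read_state()["tool_pos"][:2]; go(c,220)
k=np.array([611.2,-242.7]); ptr=-0.262+1.2
env.reach([*k,250],down(ptr-np.pi/2)); env.hold(.2)
im=viewer.camera("top"); crop("top",190,130,160,140,5,"t4",im); print(env.read_state()["time_s"])
E
```

```text
11.994289442343307 -56.585050584513304
True
[ 1.97452279 -2.01665832  1.05706812] -57.034587219323676
54.4917
```

View pics/t4.png

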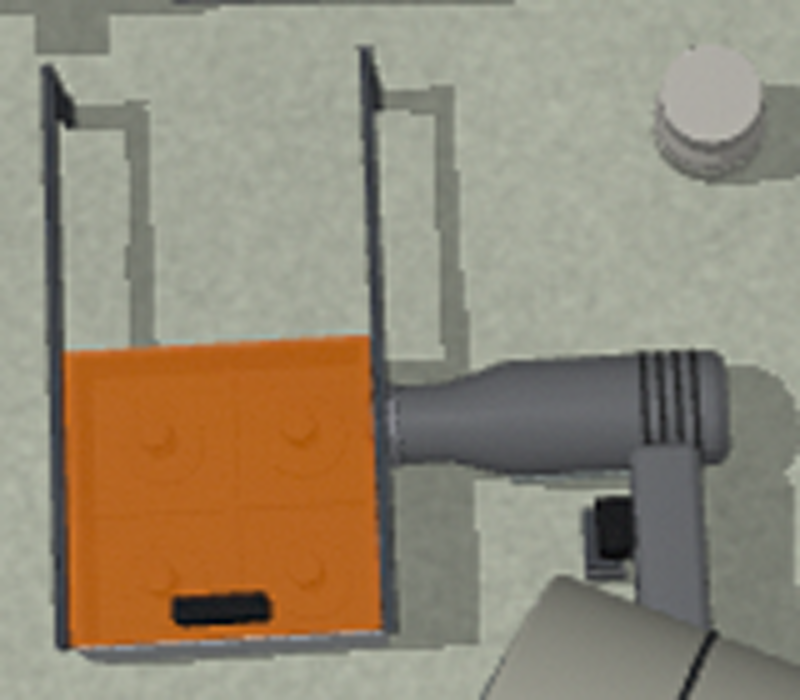

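The cover lies against its stop and covers the chamber fully, near edge at rows 632–648. The four stubs show through it. Selector next.

```bash
python3 - <<'E'
from h import *
k=np.array([611.2,-242.7]); a0=-0.262+1.2-np.pi/2
set_gripper(40); go(k,170,down(a0),rate=150); print(go(k,155,down(a0),rate=60,f_stop=6))
set_gripper(4); s=env.read_state(); print(s["width"],s["tool_pos"],s["qpos"][5])
z=s["tool_pos"][2]
q=s["qpos"].copy()
for d in np.arange(.3,1.81,.3):
    t=q.copy(); t[5]+=d; env.move_joints(t)
s=env.read_state(); print(s["wrist_torque"],s["width"],s["qpos"][5]-q[5])
set_gripper(40); go(k,260,env.read_state()["orientation"])
env.reach([400,-200,300],down(0)); env.reach([330,-380,300],down(0))
im=viewer.camera("top"); crop("top",375,155,110,80,7,"k5",im); print(env.read_state()["time_s"])
E
```

```text
False
12.730848808528844 [ 612.75057518 -243.69191221  155.45972172] 0.2367215801405831
[-1.63836424  0.02375163 -0.25727786] 12.719691675183043 1.7957406110824417
62.8667
```

View pics/k5.png

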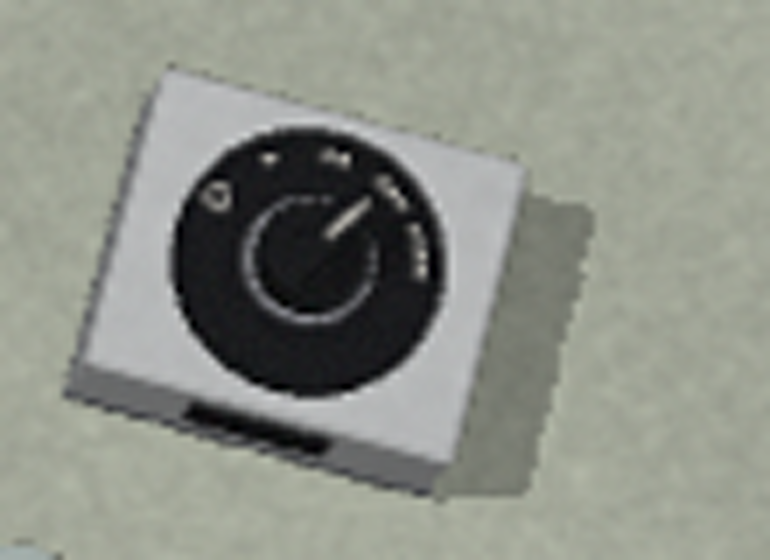

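The pointer line, from (325,238) to (368,200), is on the three-dot mark. Now the lamp.

```bash
python3 - <<'E'
from h import *
np.set_printoptions(precision=2,suppress=True)
p=np.array([510.3,-12.5]); q=down(YAW-np.pi/2)
if env.ik([*p,200],q) is None: q=down(YAW+np.pi/2)
def st(m): s=env.read_state(); print(m,s["width"],s["tool_pos"],s["force"],s["grip_force"],s["time_s"])
set_gripper(88); env.reach([*p,260],q); print(go(p,126,q,rate=120,f_stop=8)); st("at")
set_gripper(30); env.hold(.3); st("squeezed")
s=env.read_state(); c=s["tool_pos"][:2]
print(go(c,116,q,rate=20,f_stop=60)); st("mid")
print(go(c,108,q,rate=10,f_stop=60)); env.hold(.3); st("down")
E
```

```text
False
at 87.71701264462214 [510.72 -12.52 126.57] [-0.2  -0.02 -0.43] 0.0 67.0417
squeezed 38.61185258825072 [510.43 -13.81 126.12] [-1.4  -9.25  2.81] 30.012961328029633 68.1583
False
mid 38.75215918672608 [513.13 -13.87 119.73] [-5.18  1.87 39.9 ] 30.008773505687714 68.8167
False
down 38.72061248025007 [514.6  -13.81 112.68] [-3.22  3.08 46.18] 31.163944266736507 70.0667
```

```bash
python3 - <<'E'
from h import *
np.set_printoptions(precision=2,suppress=True)
s=env.read_state(); c=np.array([510.3,-13.8]); q=s["orientation"]
q=down(YAW-np.pi/2)
if env.ik([*c,110],q) is None: q=down(YAW+np.pi/2)
for z in (106,104,102.5,101):
    print(go(c,z,q,rate=10,f_stop=30)); env.hold(.2); s=env.read_state(); print(z,s["width"],s["tool_pos"],s["force"])
    if s["tool_pos"][2]<109.3 or s["force"][2]>75: break
E
```

```text
False
106 38.50647106925716 [514.78 -13.82 110.75] [-2.55  2.13 46.77]
False
104 38.16817356515076 [514.95 -13.81 108.99] [-2.94  1.97 50.61]
```

```bash
python3 - <<'E'
from h import *
np.set_printoptions(precision=2,suppress=True)
c=np.array([510.3,-13.8]); q=down(YAW-np.pi/2)
if env.ik([*c,110],q) is None: q=down(YAW+np.pi/2)
def st(m): s=env.read_state(); print(m,s["width"],s["tool_pos"],s["force"],s["grip_force"],s["time_s"])
go(c,103,q,rate=10,f_stop=30); env.hold(.2); st("bottom")
go(c,105,q,rate=10); env.hold(.1); st("relax")
for w in (40,41,42,43,44,45,46,47): set_gripper(w); st(w)
E
```

```text
bottom 38.693428958645 [515.02 -13.82 108.59] [-5.19  3.64 58.07] 45.54922968149185 71.6167
relax 38.60208724289804 [514.95 -13.82 108.67] [ 2.59  2.38 31.34] 44.25046719610691 72.0667
40 39.82051521814176 [514.85 -13.97 108.65] [ 1.13  0.94 31.1 ] 17.128480151295662 72.3083
41 40.73848414237112 [514.9  -14.33 108.66] [ 1.68 -1.97 30.55] 17.23090946674347 72.5333
42 41.999693534892586 [514.9  -14.7  108.67] [ 1.71 -5.38 30.94] 17.32542358338833 72.7583
43 42.55002495644634 [514.95 -15.07 108.69] [ 1.7  -7.68 30.71] 17.414786741137505 72.9833
44 44.15176991019465 [514.97 -15.44 108.71] [  1.28 -11.28  31.61] 17.499476596713066 73.2083
45 44.61420098324242 [514.95 -15.82 108.7 ] [  0.58 -14.32  30.68] 17.57990062236786 73.4333
46 45.49876600956429 [514.94 -15.58 108.72] [  0.05 -11.91  32.09] 18.09634756296873 73.65
47 46.96071557866174 [514.98 -15.95 108.72] [  1.44 -14.87  31.12] 18.118136152625084 73.875
```

```bash
python3 - <<'E'
from h import *
q=env.read_state()["orientation"]; p=env.read_state()["tool_pos"]
p=np.array([p[0],-13.0])
go(p,126,q,rate=30); set_gripper(88); go(p,260,q,rate=150)
env.reach([330,-300,300],down(0)); env.hold(.3)
im=viewer.camera("top"); crop("top",190,130,160,140,5,"t6",im); cv2.imwrite("pics/t6f.png",im)
print(env.read_state()["time_s"],env.read_state()["force"])
E
```

```text
78.8667 [ 0.32473697 -0.35283843 -0.41740519]
```

View pics/t6.png

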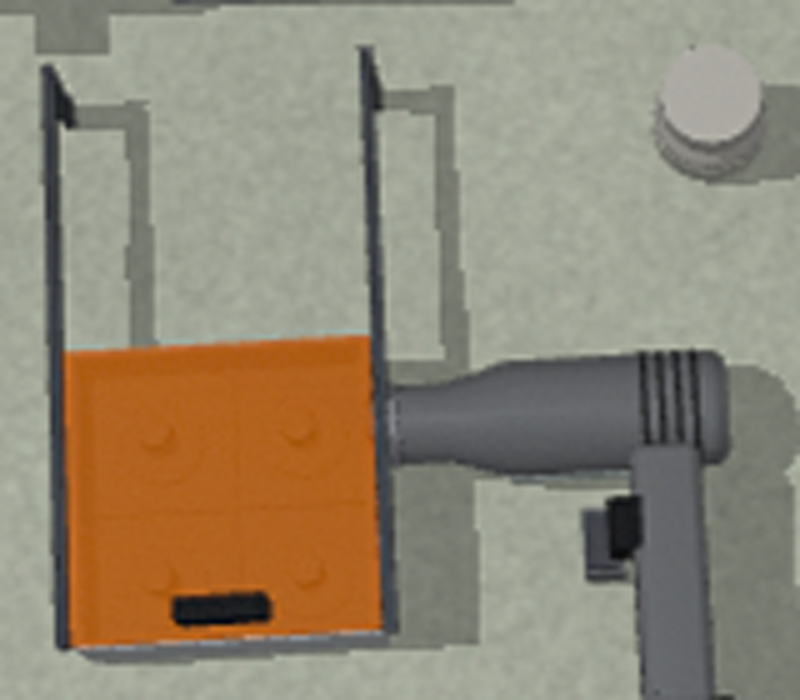

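View pics/t6f.png

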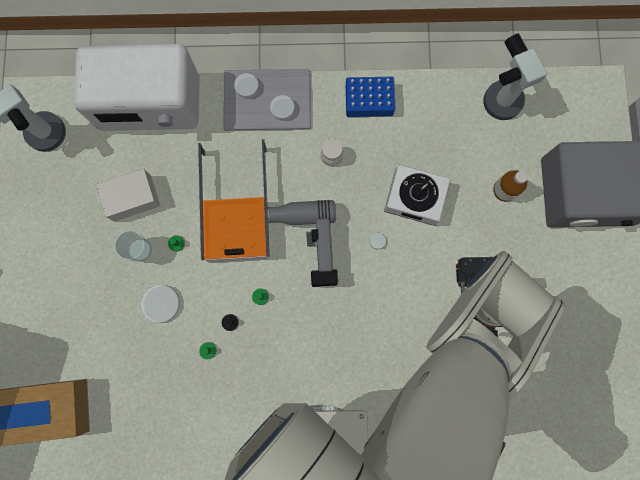

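The trigger face has moved from column 597 to 608 (about 5 mm), so it is held at the locked position. The cover is shut with four stubs under it, the selector is on three dots, and the visible bystanders haven't moved. Handing in.

```bash
python3 -c "
from station import workorder
print(workorder.sign_off())"
```

```text
the job is handed in; nothing more can be done
None
```

The job is handed in: all four stubs stand in their own bays, the cover is shut, the selector is on three dots and the lamp is locked on, with the last camera pictures agreeing; the screwdriver was hidden behind the arm in the final picture, so I did not recheck it.

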